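Shift the tin roller into third

TASK

Set the studio's tin roller to third gear: with the fingers, push its gear lever across the H-shaped gate and then forward, away from the robot, until it is fully home in the third slot (far right, green dot). Do not pinch or force the lever, do not let it go into the near-right slot (red dot) on the way, and leave the spray bottle, the paint tin and the tape roll where they stand. Finish with the hand clear of everything.

Things in the scene. Friction and masses are not known exactly. Their poses are not given: they have to be found in the camera images.
- mixer: Tin roller, fixed: blue-grey case 220 (x) x 200 (y) x 85 mm high, steel gate plate 120 x 120 mm centred on it, top at 110 mm; to its right (-y, 100 to 390 mm) two rubber rollers with a lying tin (top at 160 mm). Origin: underside, below the gate's centre. x points forward (away from the robot at yaw 0), y left, z up; yaw varies about 0.3 rad either way.
- gate_center (a point): Centre of the gate, on the plate's top face. Two slot columns run fore and aft (x), 24 mm left and right of this point, joined by one crossbar (y) through it; only there can the lever change column. Slots 17 mm wide, stem 11 mm thick. First slot far left, second near left (white dots), third far right (green dot), fourth near right (red dot).
- knob (a point): Centre of the lever's round black grip (orange band), 36 mm in diameter, from 30 mm below to 33 mm above this point along the lever. The lever tilts about a pivot 30 mm above the bench, below the gate's centre; this point is 142 mm from the pivot: upright, it stands at 172 mm, the grip's top at 205 mm. It travels about 90 mm fore-aft and 80 mm between columns.
- shift_fore (a joint): Fore-aft tilt of the lever, rad: 0 in the crossbar, +0.32 fully forward (ends of the far slots), -0.32 fully back (ends of the near slots). At 0 within 0.03 the lever can pass along the crossbar. Stays where it is left (friction: about 2 N at the grip moves it).
- shift_across (a joint): Sideways tilt of the lever, rad: -0.30 fully left, 0 middle, +0.30 fully right. In the left column it reads -0.30 to -0.26, in the right one 0.26 to 0.30. It starts in the left column, anywhere from the end of the first slot to the end of the second. Stays where it is left (about 2 N at the grip moves it).
- grip: The lever's grip as a whole. Its origin is the lever's pivot, not the grip; its z axis runs up along the lever.
- grip_near: Near side (-x of the machine) of the grip's surface. Origin at the lever's pivot. Touching opposite sides at once counts as pinching.
- grip_far: Far side (+x) of the grip's surface. Origin at the lever's pivot.
- grip_left: Left side (+y) of the grip's surface. Origin at the lever's pivot.
- grip_right: Right side (-y) of the grip's surface. Origin at the lever's pivot.
- spray_bottle: Loose bystander: grey-white spray bottle with a yellow head, 68 mm in diameter, 193 mm high, standing left of the machine. Origin at its underside.
- paint_tin: Loose bystander: closed round paint tin, 94 mm in diameter, 115 mm high, standing left of the machine on the near side. Origin at its underside.
- tape_roll: Loose bystander: blue roll of masking tape lying flat, 104 mm in diameter, 36 mm high, on the lid of the paint tin (its top 151 mm above the bench). Origin at its underside.

How it is judged:
By the outcome, as a careful person would: the job done as asked, in the order asked, and still so for the second after the job is handed in, with the robot touching nothing.
It also fails if it takes over 45 s, if anything falls off the work surface, if the arm or the gripper's body presses on something with over 40 N, if the wrist force passes 120 N, or if a joint passes its speed limit or range.

ROBOT

A 6-joint arm with a two-finger parallel gripper is mounted at the origin on the work surface. World frame = base frame: x ahead of the robot, y to its left, z up, the work surface at z = 0. Lengths are in m, angles in degrees, forces in N, time in s.
With the tool pointing down it reaches from about 0.325 to 0.85 m from the base axis. Payload 15.5 kg.
Tool frame: the origin (TCP) lies midway between the tips of the shut fingers; the grasp point (between the pads) lies 19 mm behind it; y points along the fingers, x is the direction in which the jaws open and shut, and the axes are right-handed (so a half turn about y gives the same grasp; the last joint's range is limited). The gripper opens to 91 mm and grips with 3 to 60 N. Pads are 32 mm wide; open, the fingers measure 118 mm over their backs; the gripper's body (76 mm by 178 mm) begins 60 mm behind the grasp point.
Start: joints at [68.096, 28.281, 77.091, -0, 74.628, -5.472], TCP at [0.177, 0.599, 0.214] pointing down, gripper open.
Joint ranges: [-166.48, 166.48], [-47.26, 123.95], [12.59, 153.08], [-70.14, 250.14], [6.76, 159.57], [-176.63, 176.63]. Speed limits (degrees/s): [108.29, 108.29, 147.25, 172.46, 172.46, 172.46].

INTERFACE

Orientations are given as a 3x3 rotation matrix whose columns are the frame's x, y, z axes.
In Python, from bench import ctrl gives the robot as it stands. The module is installed in compiled form; this text tells all that it offers. Calls block until the motion is done:
- ctrl.goto(position, orientation): joint-space move of the TCP to a pose.
- ctrl.move_l(position, vel=0.15, ori=None, contact_N=None): straight line of the TCP; ori=None keeps the orientation; vel is the mean speed in m/s. With contact_N (N) it stops when the force on the tool has changed by that much, and returns True; else False.
- ctrl.movej(angles): joint-space move.
- ctrl.command_gripper(opening): opening from 0.0 (shut) to 1.0 (fully open); the grip force is fixed at half the most; returns when the fingers have stopped.
- ctrl.sleep(seconds).
- ctrl.ik(position, orientation): joint angles nearest the present ones, or None.
- ctrl.read_camera(name): name is "scene" or "side" or "wrist"; returns the picture (420x560x3 uint8, blue, green, red); there is no depth.
- ctrl.camera_params(name): a dict with "fx", "fy", "cx", "cy" (pixels), "pose" (4x4, takes a point from camera to world coordinates); the wrist camera has in their place "T_tool_cam" (4x4, takes a point from camera to tool coordinates, whose origin is the TCP and whose axes are the tool frame's). Camera axes: x right, y up, looking along -z (the intrinsics and any distortion apply to the point x, -y, -z); pixel columns grow to the right and rows downward; lengths in m; the calibration is good to about 2 mm. A picture is of the moment at which its call begins: read the wrist's pose just before it. camera_params takes no time and is no camera call.
A pose or a line that the arm cannot do raises ctrl.MotionError and nothing moves.
- ctrl.sign_off(): hands the job in, once; it reports no verdict.
Readings, each from a call of its own:
- ctrl.current_t(): time.
- ctrl.current_q(): joint angles.
- ctrl.current_dq(): joint speeds.
- ctrl.current_effort(): joint torques, N m.
- ctrl.current_tool_pos(): TCP position.
- ctrl.current_eef_rot(): TCP orientation.
- ctrl.current_contact_force(): force on the tool from outside, world axes, zero at the start.
- ctrl.current_wrist_torque(): the same for the moment, N m.
- ctrl.current_grip_width(): opening from 0.0 (shut) to 1.0 (fully open).
Only numpy, scipy, OpenCV 4.12 (cv2) and the standard library are available. Lean on these libraries where they do the work, as an engineer would, in place of code of your own. Each camera call takes 0.05 s, during which the arm holds its last target. There are 200 camera calls.

## Working session

There is one attempt and no reset: what is moved stays moved. The work goes in short steps, each a Python script; the robot and the scene stay as the last script left them, time stands still between calls to the robot, and variables do not carry over. Pictures are saved under pics/ and viewed, about 8 in all and at most 12, crops included, and the job is handed in when it is done.

```bash
mkdir -p pics; python3 - <<'E'
from bench import ctrl
import cv2,numpy as np
np.set_printoptions(precision=4,suppress=True)
for n in("scene","side"):
    cv2.imwrite(f"pics/{n}0.png",ctrl.read_camera(n)); print(n,ctrl.camera_params(n))
print(ctrl.camera_params("wrist"),ctrl.current_eef_rot(),ctrl.current_t())
E
```

```text
scene {'fx': 424.17506783014886, 'fy': 424.17506783014886, 'cx': 282.5540964903302, 'cy': 199.76297432859627, 'pose': array([[ 0.4876, -0.7077,  0.5114,  0.9022],
       [ 0.873 ,  0.4045, -0.2726,  0.0065],
       [-0.014 ,  0.5793,  0.815 ,  0.6696],
       [ 0.    ,  0.    ,  0.    ,  1.    ]])}
side {'fx': 485.28779092859435, 'fy': 485.28779092859435, 'cx': 284.0273366657548, 'cy': 207.50133811897078, 'pose': array([[ 0.7009,  0.5243, -0.4836,  0.2323],
       [-0.713 ,  0.497 , -0.4946, -0.1711],
       [-0.019 ,  0.6915,  0.7222,  0.6584],
       [ 0.    ,  0.    ,  0.    ,  1.    ]])}
{'fx': 290.10791649759074, 'fy': 290.10791649759074, 'cx': 283.3249314114952, 'cy': 209.54921647701048, 'T_tool_cam': array([[ 1.    ,  0.0008,  0.    ,  0.0006],
       [-0.0002,  0.2364, -0.9717, -0.1699],
       [-0.0007,  0.9717,  0.2364,  0.067 ],
       [ 0.    ,  0.    ,  0.    ,  1.    ]])} [[ 0.2829 -0.0004 -0.9591]
 [ 0.9591 -0.001   0.2829]
 [-0.0011 -1.      0.0001]] 0.1
```

View pics/scene0.png

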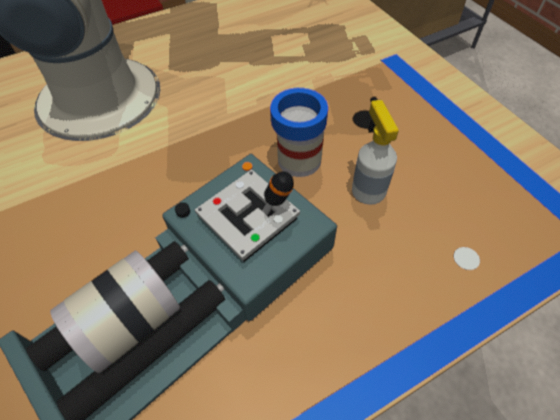

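View pics/side0.png

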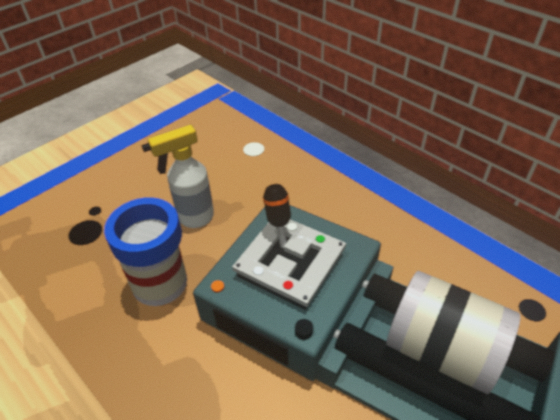

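```bash
cat > h.py <<'E'
from bench import ctrl
import cv2,numpy as np
np.set_printoptions(precision=4,suppress=True)
def ray(n,uv):
    p=ctrl.camera_params(n);P=p["pose"]
    uv=np.atleast_2d(uv).astype(float)
    d=np.c_[(uv[:,0]-p["cx"])/p["fx"],-(uv[:,1]-p["cy"])/p["fy"],-np.ones(len(uv))]@P[:3,:3].T
    return P[:3,3],d/np.linalg.norm(d,axis=1,keepdims=True)
def plane(n,uv,z):
    o,d=ray(n,uv); return o+d*((z-o[2])/d[:,2:3])
def tri(a,b):
    (o1,d1),(o2,d2)=ray("scene",a),ray("side",b); A=np.c_[d1[0],-d2[0]]
    s=np.linalg.lstsq(A,o2-o1,rcond=None)[0]; p,q=o1+s[0]*d1[0],o2+s[1]*d2[0]
    return (p+q)/2,np.linalg.norm(p-q)
def blob(m,seed,k=0):
    m=m.astype(np.uint8)
    if k: m=cv2.morphologyEx(m,cv2.MORPH_OPEN,np.ones((k,k)))
    n,l,s,c=cv2.connectedComponentsWithStats(m)
    ys,xs=np.nonzero(m); i=np.argmin((xs-seed[0])**2+(ys-seed[1])**2); j=l[ys[i],xs[i]]
    return l==j,c[j],s[j]
def band(im,seed):
    h=cv2.cvtColor(im,cv2.COLOR_BGR2HSV)
    x0,y0=seed;w=np.zeros(im.shape[:2],bool);w[y0-30:y0+30,x0-25:x0+25]=1
    return blob(w&(h[...,0]>5)&(h[...,0]<18)&(h[...,1]>150)&(h[...,2]>110),seed)
E
python3 - <<'E'
from h import *
S={"scene":dict(plate=(225,215),g=(255,237),r=(217,201),k=(281,190)),"side":dict(plate=(258,255),g=(320,239),r=(288,285),k=(277,203))}
K={};B={}
for n,s in S.items():
    im=cv2.imread(f"pics/{n}0.png");h=cv2.cvtColor(im,cv2.COLOR_BGR2HSV);H,Sa,V=[h[...,i].astype(int) for i in range(3)]
    for c,m in(("g",(H>45)&(H<80)&(Sa>120)),("r",((H<4)|(H>174))&(Sa>150))):
        b=blob(m,s[c]); print(n,c,b[1],b[2][4],plane(n,b[1],.11)[0])
    m,c,st=blob((Sa<45)&(V>135),s["plate"],3)
    print(n,"plate",st)
    cn=np.argwhere(m)[:,::-1]; P=plane(n,cn,.11)[:,:2]
    r=cv2.minAreaRect((P*1000).astype(np.float32)); print(r)
    w=np.zeros(m.shape,bool);x,y=s["k"];w[y-22:y+22,x-16:x+16]=1
    b=band(im,s["k"]);B[n]=b[1]
    g,c,st=blob(w&((V<60)|b[0]),s["k"]);K[n]=c;print("knob",c,st,"band",b[1],b[2])
print(tri(K["scene"],K["side"]),tri(B["scene"],B["side"]))
E
```

```text
scene g [254.6522 237.    ] 46 [0.5907 0.1228 0.11  ]
scene r [216.5714 200.6571] 35 [0.4995 0.1    0.11  ]
scene plate [ 198  172  101   85 3055]
((539.5715942382812, 134.82493591308594), (119.3724365234375, 120.68184661865234), 14.0341215133667)
knob [278.5981 188.1092] [265 171  28  35 632] band [274.898 189.102] [270 180  13  15  49]
side g [319.8 238.5] 40 [0.5908 0.122  0.11  ]
side r [287.5  284.64] 50 [0.4994 0.0994 0.11  ]
side plate [ 233  220  113   83 3890]
((539.3251953125, 134.08213806152344), (120.20858764648438, 121.7686996459961), 13.92989730834961)
knob [275.0838 195.852 ] [262 185  28  21 358] band [276.2258 201.4839] [262 195  28  11 124]
(array([0.5658, 0.1828, 0.1713]), np.float64(0.008619716657027937)) (array([0.5622, 0.1779, 0.1668]), np.float64(0.007018185825191491))
```

```bash
python3 - <<'E'
from h import *
a=cv2.imread("pics/scene0.png")[160:240,230:310];b=cv2.imread("pics/side0.png")[175:255,235:315]
cv2.imwrite("pics/crop.png",cv2.resize(np.hstack([a,b]),None,fx=5,fy=5,interpolation=cv2.INTER_CUBIC))
E
```

```text
(no output)
```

View pics/crop.png

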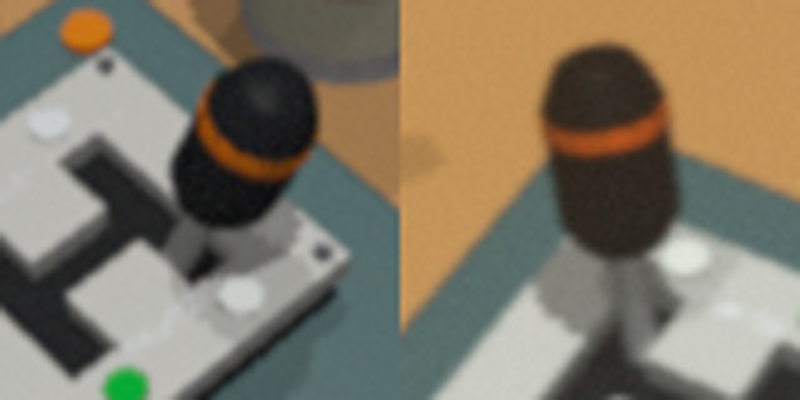

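The crops show the grip at about scene (279,188.6) and side (277.4,205). The lever is in the left column, somewhat forward of the crossbar.

```bash
python3 - <<'E'
from h import *
k,e=tri((279.2,188.6),(277.4,205.2));print(k,e)
c=np.array([.5394,.1345,.03]);y=np.radians(13.95);R=np.array([[np.cos(y),-np.sin(y),0],[np.sin(y),np.cos(y),0],[0,0,1]])
d=R.T@(k-c);print(d,np.linalg.norm(d),"fore",np.arctan2(d[0],d[2]),"across",np.arctan2(-d[1],d[2]))
for n,top,bot,z in(("scene",(300,110),None,.151),("side",(144,227),None,.151)): print(n,plane(n,top,z))
print(plane("scene",(378,112),.18),plane("side",(180,140),.18),plane("scene",(371,188),0.02))
E
```

```text
[0.5627 0.1814 0.1603] 0.0021617207686529635
[0.0339 0.0399 0.1303] 0.1404250935050765 fore 0.25477495360843333 across -0.29748627218525103
scene [[0.4224 0.3015 0.151 ]]
side [[0.4097 0.2927 0.151 ]]
[[0.5179 0.3941 0.18  ]] [[0.5448 0.3802 0.18  ]] [[0.5543 0.3839 0.02  ]]
```

```bash
cat >> h.py <<'E'
C=np.array([.5394,.1345,0.]);yw=np.radians(13.95)
Rm=np.array([[np.cos(yw),-np.sin(yw),0],[np.sin(yw),np.cos(yw),0],[0,0,1]])
TO=np.c_[Rm[:,1],[0,0,-1],-Rm[:,0]]
W=lambda x,y,z:C+Rm@np.array([x,y,z])
def loc(): return Rm.T@(ctrl.current_tool_pos()-C)
def L(x,y,z,v=.15,n=12):
    r=ctrl.move_l(W(x,y,z),vel=v,contact_N=n)
    print("hit" if r else "ok",loc(),ctrl.current_contact_force(),round(ctrl.current_t(),2)); return r
def look(tag):
    a,b=ctrl.read_camera("scene"),ctrl.read_camera("side")
    cv2.imwrite(f"pics/{tag}_a.png",a);cv2.imwrite(f"pics/{tag}_b.png",b)
    f=lambda i:cv2.resize(i,None,fx=4,fy=4,interpolation=cv2.INTER_CUBIC)
    cv2.imwrite(f"pics/{tag}.png",f(np.hstack([a[155:275,200:300],b[165:285,225:325]])))
E
python3 - <<'E'
from h import *
print(np.linalg.det(TO))
ctrl.command_gripper(0.)
p=ctrl.current_tool_pos();ctrl.move_l([p[0],p[1],.31],vel=.25)
ctrl.goto(W(.095,.040,.31),TO)
print(ctrl.current_contact_force(),ctrl.current_t())
if not L(.095,.040,.152,.2):
    L(.035,.041,.152,.05)
    ctrl.sleep(.2);look("s1")
E
```

```text
0.9999999999999999
[ 0.8598  0.7147 -0.187 ] 4.15
ok [0.0957 0.0402 0.1532] [0.1017 0.4673 0.5001] 5.09
ok [0.0349 0.041  0.1518] [ 0.4717 -0.6493 -0.1984] 6.44
```

View pics/s1.png

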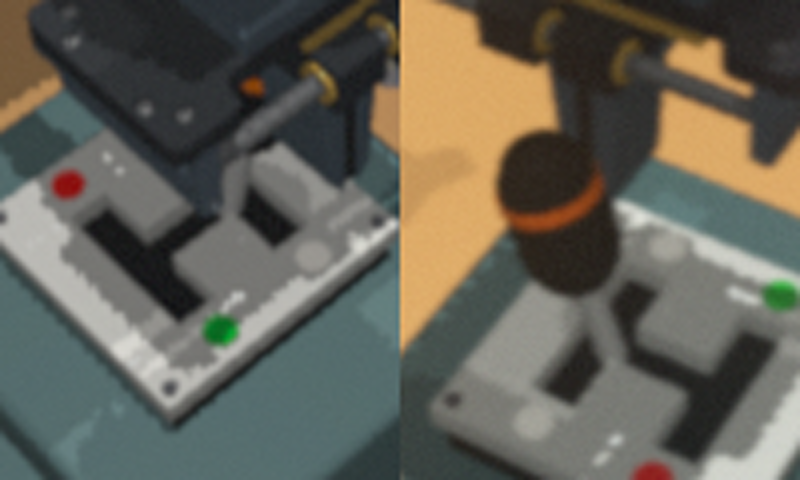

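```bash
python3 - <<'E'
from h import *
k,e=tri((263.75,218),(263.75,218))
L(.075,.041,.152);L(.075,.105,.152);L(.0,.105,.152);look("s2")
for n in("scene","side"):
    pass
E
```

```text
ok [0.0748 0.041  0.1516] [ 0.0525 -0.7124 -0.3216] 7.16
ok [0.0747 0.1048 0.152 ] [ 0.2699 -0.2622  0.3273] 7.73
ok [0.0011 0.1046 0.1523] [ 0.3093  1.2589 -0.0966] 8.38
```

View pics/s2.png

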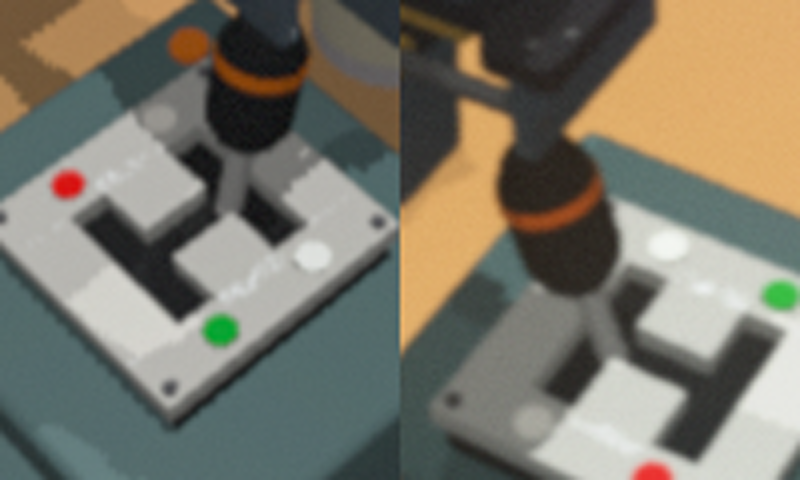

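```bash
python3 - <<'E'
from h import *
for n,uv in(("side",(264.5,218.5)),("scene",(264.5,176.5))):
  for z in(.164,.168): print(n,Rm.T@(plane(n,uv,z)[0]-C))
E
```

```text
side [-0.0002  0.0391  0.164 ]
side [-0.0032  0.037   0.168 ]
scene [0.0034 0.0388 0.164 ]
scene [0.0059 0.0368 0.168 ]
```

```bash
python3 - <<'E'
from h import *
L(.001,-.004,.152,.05,8)
ctrl.sleep(.2);look("s3")
E
```

```text
ok [ 0.001  -0.0039  0.152 ] [ 0.1808  1.0251 -0.5752] 10.82
```

View pics/s3.png

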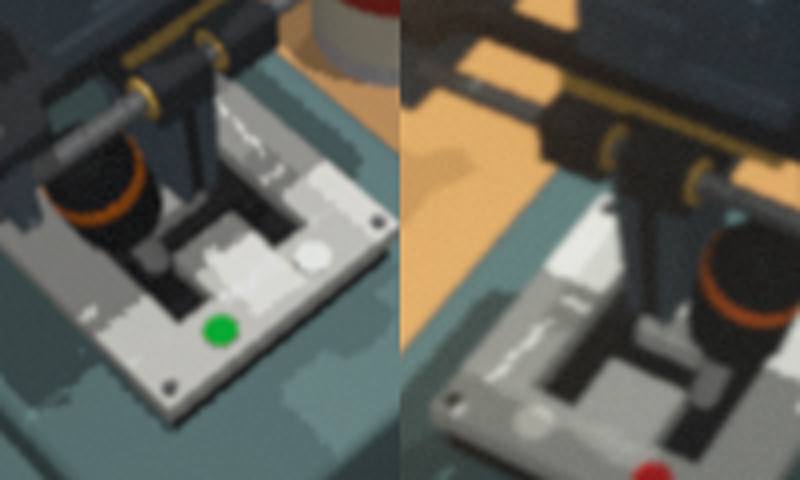

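```bash
python3 - <<'E'
from h import *
L(.001,-.012,.152,.03,8)
L(.001,.05,.152);L(-.07,.05,.152);L(-.07,-.036,.152);look("s4")
E
```

```text
ok [ 0.001  -0.0121  0.152 ] [-0.7389  4.0015 -0.3201] 11.53
ok [0.0011 0.0497 0.152 ] [ 0.0243 -0.7033 -0.4856] 12.1
ok [-0.0689  0.0495  0.1523] [ 1.1323 -0.1808  0.0881] 12.72
ok [-0.0698 -0.0357  0.1519] [0.3536 0.5614 0.8425] 13.45
```

View pics/s4.png

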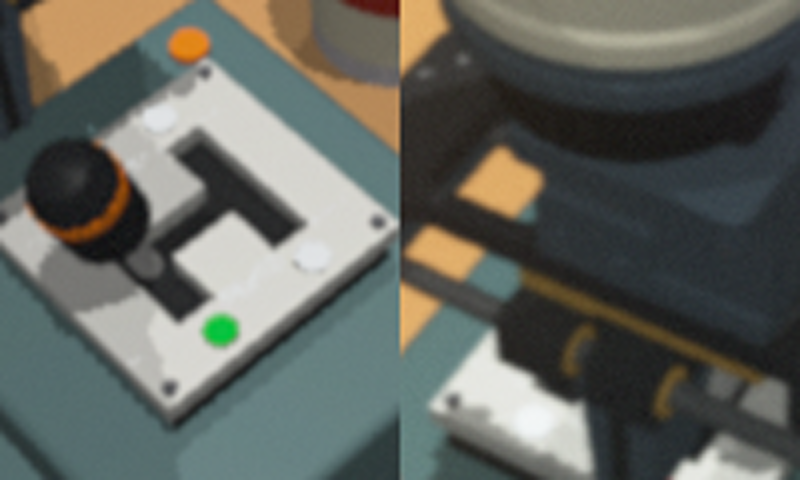

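```bash
python3 - <<'E'
from h import *
print(Rm.T@(plane("scene",(222,205.5),.166)[0]-C))
if not L(-.01,-.040,.152,.08,8): L(.016,-.040,.152,.03,8)
ctrl.sleep(.2);print(ctrl.current_contact_force())
L(-.06,-.04,.152);L(-.06,-.04,.30);look("s5")
E
```

```text
[ 0.002  -0.0423  0.166 ]
ok [-0.0102 -0.04    0.152 ] [ 0.6266  0.2551 -0.1537] 14.45
hit [ 0.0051 -0.0399  0.1513] [-5.4675 -1.3269  5.7949] 15.04
[-4.797  -2.5131  4.3581]
ok [-0.0587 -0.0402  0.1524] [0.5919 0.8996 0.1144] 15.82
ok [-0.0603 -0.0399  0.2992] [-0.3293 -1.1494 -0.4747] 16.96
```

View pics/s5.png

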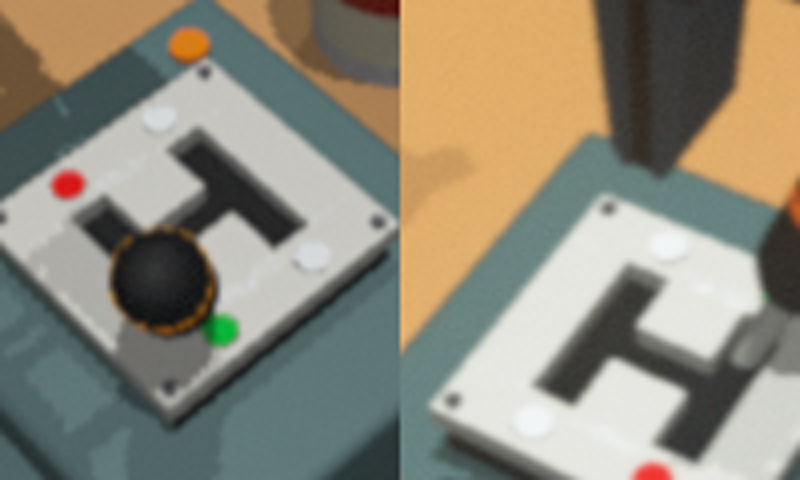

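```bash
python3 - <<'E'
from h import *
a,b=[cv2.imread(f"pics/s5_{i}.png") for i in"ab"]
cv2.imwrite("pics/s5full.png",np.hstack([cv2.resize(a[60:300,180:440],None,fx=1.6,fy=1.6),cv2.resize(b[100:340,100:340],None,fx=1.6,fy=1.6)]))
E
```

```text
(no output)
```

View pics/s5full.png

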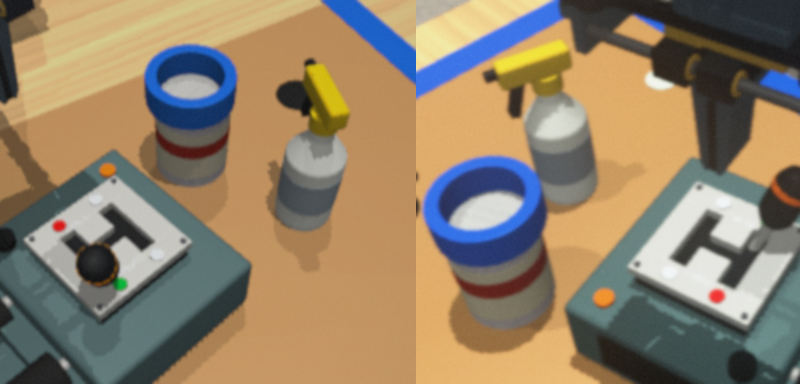

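```bash
python3 - <<'E'
from h import *
k,e=tri((240.75,225),(330.6,223.8));d=Rm.T@(k-C)-[0,0,.03]
print(d,e,np.linalg.norm(d),np.arctan2(d[0],d[2]),np.arctan2(-d[1],d[2]))
def cen(f,s,lo,hi):
    m=cv2.inRange(cv2.cvtColor(cv2.imread(f),cv2.COLOR_BGR2HSV),lo,hi); return blob(m>0,s)[1]
for n,t,bl,ye in(("scene","a",(300,122),(385,122)),("side","b",(144,255),(175,140))):
    for s,lo,hi in((bl,(100,150,60),(125,255,255)),(ye,(22,150,90),(34,255,255))): print(n,cen(f"pics/{n}0.png",s,lo,hi),cen(f"pics/s5_{t}.png",s,lo,hi))
E
```

```text
[ 0.0417 -0.0416  0.1273] 0.0011005403308430542 0.14030705298294302 0.3165738496473912 0.3160719314499622
scene [298.6618 113.9876] [298.7144 114.0109]
scene [383.7601 122.7974] [383.3876 123.2751]
side [143.3348 231.7785] [143.5135 232.0599]
side [173.806  141.4734] [173.9038 141.5924]
```

```bash
python3 -c "
from h import *
print(ctrl.sign_off(),ctrl.current_t())"
```

```text
the job is handed in; nothing more can be done
the job is handed in; nothing more can be done
```

The tin roller is in third gear, and I handed the job in at about 17 s on the robot's clock. I used the shut fingers for three one-sided pushes: back along the left column to the crossbar, right across the crossbar, then forward into the green-dot slot.

- **Lever:** the final push met a firm stop at about 8 N, where the geometry put the slot's end. In the two camera views afterwards, the fore-aft tilt came out at 0.317 rad (0.32 is the end). The sideways tilt came out at 0.316 rad, slightly past the 0.30 limit, which is within measurement error.
- **Near-right slot:** the camera view after the crossbar push put the lever in the right column level with the crossbar, and from there it was only pushed forward.
- **Bystanders:** the tape roll (on the paint tin) and the spray bottle's head moved less than 1 pixel in both views, which is within image noise.
- **Hand:** it finished raised clear, with the fingertips 300 mm above the bench. Wrist forces stayed around 8 N or less.

I aimed only at colour blobs for the dots and the plate. The automatic outline of the grip was unreliable, so I read its centre by eye from enlarged crops. That gave a pivot-to-grip distance of 140 mm against the stated 142 mm.

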